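Shut off the balcony mister and hold its mast up at the second stop

ROBOT

A 6-joint arm with a two-finger parallel gripper is mounted at the origin on the work surface. World frame = base frame: x ahead of the robot, y to its left, z up, the work surface at z = 0. Lengths are in m, angles in degrees, forces in N, time in s.
With the tool pointing down it reaches from about 0.35 to 0.875 m from the base axis. Payload 4.2 kg.
Tool frame: the origin (TCP) lies between the finger pads, 19 mm behind the fingertips; this is the grasp point; x points along the fingers, y is the direction in which the jaws open and shut, and the axes are right-handed (so a half turn about x gives the same grasp; the last joint's range is limited). The gripper opens to 87 mm and grips with 3 to 60 N. Pads are 19 mm wide; open, the fingers measure 117 mm over their backs; the gripper's body (75 mm by 190 mm) begins 51 mm behind the grasp point.
Start: joints at [90.103, 22.042, 0.453, 0, -68.411, -14.817], TCP at [0.159, 0.604, 0.241] pointing down, gripper open.
Joint ranges: [-179.83, 179.83], [-69.29, 118.12], [-61.27, 80.66], [-181.25, 117.63], [-171.15, -9.14], [-177.46, 177.46]. Speed limits (degrees/s): [159.86, 159.86, 180, 180, 180, 180].

INTERFACE

Orientations are given as a 3x3 rotation matrix whose columns are the frame's x, y, z axes.
In Python, from station import r, viewer, spotter gives the robot as it stands.
- The arm moves only by the tool move_arm, never from a script. Its argument "series" is a list that holds one entry, the list of rows, each a list of 7 numbers: the turn, a rotation vector about the world's x, y, z scaled (see below), then the shift along the world's x, y, z scaled (see below), then the opening, from 0 (shut) to 1 (fully open). A call has 1 to 20 rows; each row shifts and turns the pose as measured when the row begins; what a row does not reach is not made up. The controller multiplies each number of a shift by 60 mm and each number of a turn by 8 degrees. A row lasts 1/8 s, in which the tool goes at most 62.5 mm and 10.7 degrees, less where a joint would pass 70% of its speed; a pose out of reach is approached as far as the arm can. A call with a number of a shift or a turn outside -1 to 1 is refused whole. A call with a gripper value outside its range is refused whole. The fingers move at their own pace and stop on an object; the grip force is fixed at half the most. Time passes only in rows, so rows that do not move let the fingers close. It gives the time, the measured TCP pose, the force and the opening at its end, in the units of the state.
- r.sense(): the state, without advancing time (a new reading comes with each control period).
- viewer.capture(name): name is "scene" or "top" or "wrist"; returns (picture, depth): 420x560x3 uint8, red, green, blue; 420x560 float32, m along the optical axis (not along the pixel's ray), 0 where there is no reading.
- viewer.camera_params(name): a dict with "mtx" (3x3 intrinsics, pixels), "pose" (4x4, takes a point from camera to world coordinates). Camera axes: x right, y down, z forward; pixel columns grow to the right and rows downward; lengths in m; the calibration is good to about 2 mm. A picture is of the moment at which its call begins: read the wrist's pose just before it. camera_params takes no time and is no camera call; for the wrist camera it gives the pose at the moment of the call.
- r.finish_job(): hands the job in, once; it reports no verdict.
Trained networks look in the newest picture that a camera, given by its name, has taken for a name from the list of things; names that differ only in an ending like _2 or _b are one class to them, and where a whole thing is asked for, a point or a joint stands for the part that bears it (a point fixed in the world has none). Each returns a list of dicts, best first, with "conf" (0 to 1); they miss things now and then, are a little off and sometimes report something else, mostly with a low value. They report only what shows in the picture. A call takes as long as a camera call. They do not tell look-alikes from the thing itself.
- spotter.find_in(camera, name): "centre" ([column, row] in pixels, amid what is visible of it).
- spotter.trace(camera, name): "mask" (420x560 bool, what is visible of it) and "centre" ([column, row] in pixels, amid what is visible of it).
The state is a dict: "time_s": time; "joints": joint angles; "joint_velocities": joint speeds; "effort": joint torques, N m; "tcp_pos": TCP position; "ee_rot": TCP orientation; "wrist_force": force on the tool from outside, world axes, zero at the start; "moment": the same for the moment, N m; "gripper_width": opening from 0.0 (shut) to 1.0 (fully open).
Only numpy, scipy, OpenCV 4.12 (cv2) and the standard library are available. Lean on these libraries where they do the work, as an engineer would, in place of code of your own. Each camera call takes 0.05 s, during which the arm holds its last target.

TASK

Before the misting mast is raised over the plants, press the keys on the white mist controller one at a time, each fully down and let back up, in this order: blue (water off), yellow (vent the pipe), green (confirm). Then take the black head of the mast, squeeze in the red catch on its side and keep it squeezed while you pull the head straight up past the first stop to the second stop, the top of its travel. Finish while still holding it there with the catch squeezed, since it slides back down if let go, and leave the pliers, root pick, scoop and loose pot where they are.

Things in the scene. Friction and masses are not known exactly. Their poses are not given: they have to be found in the camera images.
- mast: Fixed telescopic misting mast: grey base plate 120 x 120 x 18 mm, upright aluminium tube 32 mm across with a black collar (42 mm across) whose top is 140 mm above the bench. Origin at the centre of the base's underside, on the tube's axis; z up. Its y axis points to the side where the red catch is.
- head_grip (a point): Centre of the black head on the sliding inner tube, 170 mm above the bench when down; axes as the mast's. Block 36 mm (x) x 34 mm (y) x 45 mm tall. A brass spray bar 12 mm thick (18 mm at its ends), 110 mm long, lies along x on top of it, its axis 27.5 mm above this point: fingers can come down on either side of the bar and close along mast y.
- catch_face (a point): Middle of the outer face of the red spring catch on the head's +y side (face 24 mm wide along x, 34 mm tall, same height as head_grip). It stands 8 mm out of the head when free, 25 mm from the head's centre, so head plus catch measure 42 mm across; squeezed fully it goes in 6 mm (36 mm across).
- catch (a joint): How far the red catch is squeezed in: 0 free, 0.006 m fully in; spring, 1.6 N at first, 6.4 N fully in. From about 0.005 it frees the mast. While it is less pressed, a pawl blocks the head: about 1 mm above the down position and again at the first stop (about 55 mm).
- head (a joint): How far the head is pulled straight up: 0 down, first stop at about 0.055 m (passed freely while the catch is squeezed), second stop = rigid end of travel at 0.110 m. The moving part weighs 0.35 kg (4 N with friction) and slides back down if let go. A cobalt band on the inner tube comes out near the first stop, an orange one near the second.
- controller: Fixed white mist controller box, 110 (x) x 190 (y) x 40 mm tall, with a black display strip along its far (+x) edge; the three round keys stand in a row along its y axis, 58 mm apart, 15 mm to the -x side of its middle; the order of the colours in the row varies. Origin at the centre of its underside.
- key_blue_top (a point): Centre of the top of the round blue key, 28 mm across, 62 mm above the bench, in a black housing 44 mm across whose rim is 10 mm lower; z up. Press straight down.
- key_blue (a joint): Travel of the blue key: 0 up, 0.006 m fully down (spring, 5 N fully down).
- key_yellow_top (a point): Centre of the top of the yellow key, same kind.
- key_yellow (a joint): Travel of the yellow key, as for blue.
- key_green_top (a point): Centre of the top of the green key, same kind.
- key_green (a joint): Travel of the green key, as for blue.
- pliers: Loose stainless pliers, 170 mm long, 16 mm high, lying on the bench near the robot; origin at its middle underneath, x along its length to the jaws. Leave alone.
- root_pick: Loose wooden root pick, 235 mm long, 22 mm thick, lying on the bench; x along its length. Leave alone.
- scoop: Loose aluminium scoop, 210 mm long, 70 mm wide, 31 mm high, lying on the bench; x from handle to blade. Leave alone.
- pot: Loose cobalt clay pot, 100 mm across, 85 mm tall, standing on the bench beyond the work; origin under its centre. Leave alone.
There are look-alikes about, which are no part of the job. Leave any pink look-alike of the mast alone.

How it is judged:
By the outcome, as a careful person would: the job done as asked, in the order asked, and still so for the second after the job is handed in, while the arm keeps its last pose, push and grip.
It also fails if it takes over 64 s, if anything falls off the work surface, if the arm or the gripper's body presses on something with over 40 N, if the wrist force passes 120 N, or if a joint passes its speed limit or range.

## Working session

There is one attempt and no reset: what is moved stays moved. The work goes in short steps, Python scripts to look and compute and a tool call to move; the robot and the scene stay as the last step left them, time stands still between calls to the robot, and variables do not carry over. Pictures are saved under pics/ and viewed, and the job is handed in when it is done.

Besides the shell and the picture viewer there is one more tool, called after "Call:" by a JSON object that holds its "op" and its "data", one argument or row to a line. move_arm: Moves the arm, as the interface text tells. Its arguments: {"type":"object","properties":{"series":{"type":"array","items":{"type":"array","items":{"type":"array","items":{"type":"number","minimum":-1,"maximum":1}}}}},"required":["series"]}

```bash
mkdir -p pics; ls
cat > h.py <<'E'
from station import r, viewer, spotter
import numpy as np, cv2
def cap(n,f):
    p,d=viewer.capture(n); cv2.imwrite('pics/'+f,p[:,:,::-1]); return p,d
def pt(P,d,uv,z=None):
    K=np.array(P['mtx']);T=np.array(P['pose']); u,v=uv
    ray=np.linalg.inv(K)@[u,v,1]
    if z is None: c=ray*d; return T[:3,:3]@c+T[:3,3]
    w=T[:3,:3]@ray; o=T[:3,3]; return o+w*(z-o[2])/w[2]
def pts(P,D,m):
    v,u=np.nonzero(m&(D>0)); K=np.array(P['mtx']);T=np.array(P['pose'])
    c=(np.linalg.inv(K)@np.stack([u,v,np.ones(len(u))]))*D[v,u]
    return (T[:3,:3]@c).T+T[:3,3]
E
python3 - <<'E'
from h import *
print(r.sense())
for n in ['scene','top']:
    p,d=cap(n,n+'1.png'); P=viewer.camera_params(n); print(n,P)
    np.savez('pics/%s1.npz'%n,p=p,d=d)
    for k in ['mast','catch','head_grip','controller','key_blue','key_yellow','key_green','pliers','root_pick','scoop','pot']:
        for o in spotter.find_in(n,k)[:3]:
            u,v=o['centre'];dd=d[int(v),int(u)]
            print(n,k,round(o['conf'],2),np.round([u,v]),np.round(pt(P,dd,(u,v)),3))
E
```

```text
pics
{'time_s': 0.0, 'joints': array([ 9.01039376e+01,  2.20911275e+01,  3.79141291e-01, -2.87815460e-02,
       -6.84111836e+01, -1.48168482e+01]), 'joint_velocities': array([-0.12465122, -0.01507407, -0.01038546,  0.0230379 , -0.0606569 ,
        0.05498272]), 'effort': array([-3.87525124e-04, -3.90666997e+01,  1.87405872e+01,  4.21982959e+00,
        1.10755194e-02, -1.91573922e-04]), 'tcp_pos': array([0.15857021, 0.60396387, 0.24015188]), 'ee_rot': array([[-4.63192850e-04, -2.54154637e-01, -9.67163485e-01],
       [-2.15051703e-03, -9.67161099e-01,  2.54155040e-01],
       [-9.99997580e-01,  2.19762434e-03, -9.85817700e-05]]), 'wrist_force': array([ 0.05913219,  0.08127932, -0.00900786]), 'moment': array([-0.05028615, -0.02797556,  0.0042649 ]), 'gripper_width': 0.9991388424364305}
scene {'mtx': array([[393.04200733,   0.        , 279.66871909],
       [  0.        , 393.04200733, 210.72284409],
       [  0.        ,   0.        ,   1.        ]]), 'pose': array([[-0.87931182,  0.35309265, -0.31958772,  0.9182845 ],
       [ 0.47620992,  0.64356077, -0.59921085,  0.62032517],
    
[... 1582 characters left out ...]
tch 0.69 [198. 245.] [0.503 0.214 0.062]
top head_grip 0.71 [357. 221.] [ 0.547 -0.209  0.191]
top head_grip 0.69 [374. 147.] [ 0.742 -0.264  0.193]
top head_grip 0.46 [172. 251.] [0.488 0.287 0.06 ]
top controller 0.61 [194. 239.] [0.522 0.229 0.047]
top key_blue 0.49 [195. 245.] [0.504 0.224 0.063]
top key_yellow 0.63 [216. 241.] [0.513 0.164 0.057]
top key_green 0.41 [175. 251.] [0.487 0.278 0.063]
top pliers 0.73 [289. 286.] [ 0.385 -0.042  0.001]
top pliers 0.71 [254. 157.] [0.782 0.06  0.003]
top pliers 0.19 [427. 252.] [ 0.478 -0.452  0.019]
top root_pick 0.91 [428. 252.] [ 0.477 -0.454  0.022]
top scoop 0.87 [111. 250.] [0.497 0.479 0.004]
top pot 0.61 [255. 153.] [0.79  0.056 0.009]
```

View pics/scene1.png

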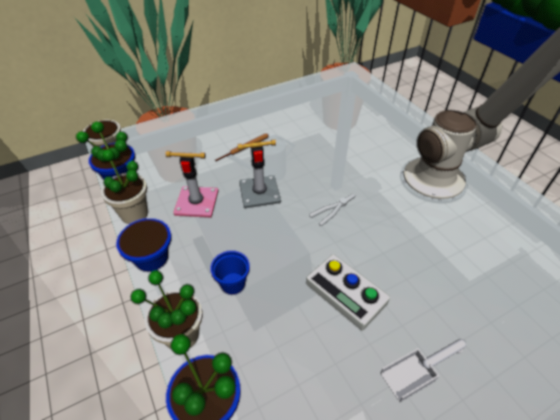

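View pics/top1.png

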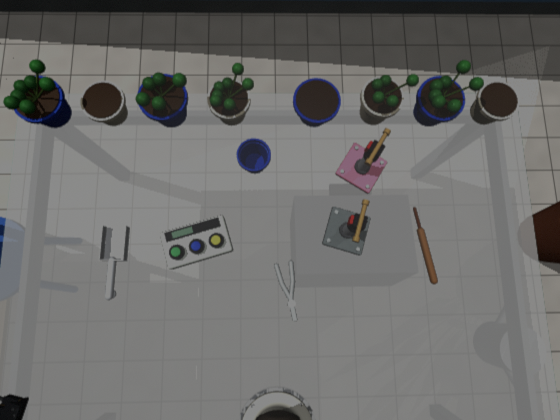

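The real mast has the grey base: in the top view its base is near (347,230) and its bar runs from (357,240) to (366,202). The red catch is on its left, which is world +y. The keys in the top view are yellow (216,241), blue (196,246) and green (176,252). Next I measure these accurately.

```bash
python3 - <<'E'
from h import *
for n in ['scene','top']:
    z=np.load(f'pics/{n}1.npz');p,d=z['p'],z['d'];P=viewer.camera_params(n)
    hsv=cv2.cvtColor(p,cv2.COLOR_RGB2HSV)
    H,S,V=[hsv[...,i].astype(int) for i in range(3)]
    def win(u0,u1,v0,v1):
        m=np.zeros(H.shape,bool);m[v0:v1,u0:u1]=1;return m
    W=win(310,390,255,320) if n=='scene' else win(160,235,215,270)
    for k,lo,hi in [('blue',105,130),('yellow',22,35),('green',50,85)]:
        m=W&(H>=lo)&(H<=hi)&(S>140)&(V>70)
        q=pts(P,d,m); q2=q[q[:,2]>.056]
        uv=np.argwhere(m).mean(0)[::-1]
        print(n,k,m.sum(),len(q2),np.round(uv,1),'med',np.round(np.median(q2,0),4),'mid',np.round((q2.max(0)+q2.min(0))/2,4),'plane',np.round(pt(P,0,uv,.0615),4))
    W=win(238,285,135,175) if n=='scene' else win(335,375,195,250)
    m=W&(H>=10)&(H<=25)&(S>100)&(V>90)
    q=pts(P,d,m); print(np.round(np.percentile(q[:,2],[5,50,95]),3))
    q=q[(q[:,2]>.185)&(q[:,2]<.215)]
    uv=np.argwhere(m)[:,::-1].astype(np.float32)
    # project to z=.1975 plane
    xy=np.array([pt(P,0,x,.200)[:2] for x in uv])
    for lab,a in(('depth',q[:,:2]),('plane',xy)):
        c=a.mean(0);_,_,vt=np.linalg.svd(a-c);t=(a-c)@vt[0]
        print(n,'bar',lab,len(a),np.round(c,4),'mid',np.round(c+vt[0]*(t.max()+t.min())/2,4),'len',round(np.ptp(t),3),'ang',np.degrees(np.arctan2(vt[0][1],vt[0][0])))
    W=win(238,285,135,175) if n=='scene' else win(335,375,195,250)
    m=W&((H<8)|(H>172))&(S>150)&(V>60)
    q=pts(P,d,m);print(n,'red',m.sum(),np.round(np.median(q,0),4),np.round(q.min(0),3),np.round(q.max(0),3))
    # base plate
    W=win(225,300,170,220) if n=='scene' else win(310,380,200,262)
    a=pts(P,d,W&(S<256)); b=a[(a[:,2]>.012)&(a[:,2]<.026)]
    rect=cv2.minAreaRect(b[:,:2].astype(np.float32)*1000); print('base',len(b),rect)
E
python3 - <<'E'
import cv2
a=cv2.imread('pics/scene1.png')[120:220,210:310];b=cv2.imread('pics/top1.png')[190:265,310:385]
cv2.imwrite('pics/c1.png',cv2.hconcat([cv2.resize(a,(400,400)),cv2.resize(b,(400,400))]))
E
```

```text
scene blue 100 90 [351.6 279. ] med [0.5054 0.2261 0.0633] mid [0.5042 0.2238 0.0612] plane [0.5053 0.226  0.0615]
scene yellow 105 83 [334.3 265.8] med [0.5212 0.1703 0.0632] mid [0.5208 0.1694 0.0621] plane [0.5211 0.172  0.0615]
scene green 98 90 [370.6 293.2] med [0.4896 0.2817 0.0629] mid [0.4879 0.281  0.0616] plane [0.4887 0.2815 0.0615]
[0.015 0.2   0.207]
scene bar depth 150 [ 0.5522 -0.213 ] mid [ 0.5497 -0.2122] len 0.106 ang -16.975674957156713
scene bar plane 232 [ 0.5458 -0.2223] mid [ 0.5484 -0.2226] len 0.113 ang -6.35584634487554
scene red 115 [ 0.5546 -0.1947  0.176 ] [ 0.539 -0.21   0.14 ] [ 0.566 -0.188  0.193]
base 821 ((547.2604370117188, -214.261962890625), (122.1622085571289, 120.53871154785156), 72.4831314086914)
top blue 68 64 [195.2 245.4] med [0.5022 0.2235 0.0605] mid [0.5006 0.2238 0.0608] plane [0.5024 0.2228 0.0615]<stdin>:12: RuntimeWarning: Mean of empty slice.
  ret = um.true_divide(
  return _methods._mean(a, axis=axis, dtype=dtype,
Traceback (most recent call last):
ValueError: zero-size array to reduction operation maximum which has no identity
```

View pics/c1.png

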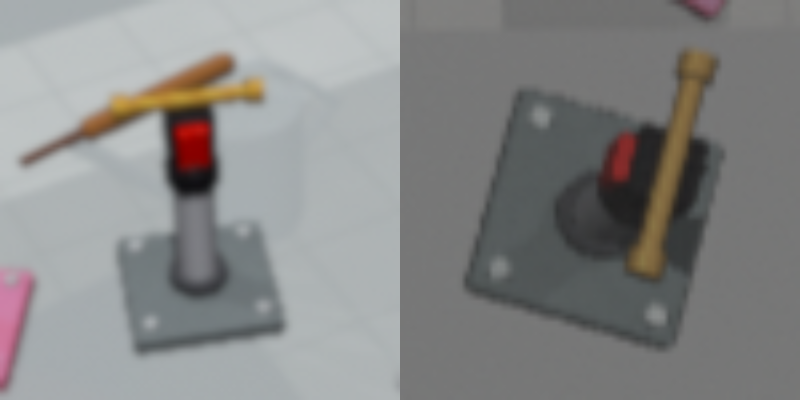

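Run:
```python
from h import *
n='top'
z=np.load(f'pics/{n}1.npz');p,d=z['p'],z['d'];P=viewer.camera_params(n)
hsv=cv2.cvtColor(p,cv2.COLOR_RGB2HSV)
H,S,V=[hsv[...,i].astype(int) for i in range(3)]
def win(u0,u1,v0,v1):
    m=np.zeros(H.shape,bool);m[v0:v1,u0:u1]=1;return m
W=win(160,235,215,270)
for k,lo,hi in [('blue',105,130),('yellow',22,35),('green',50,85)]:
    m=W&(H>=lo)&(H<=hi)&(S>110)&(V>60); uv=np.argwhere(m).mean(0)[::-1]
    print(k,m.sum(),uv,np.round(pt(P,0,uv,.0615),4))
W=win(335,375,195,250)
m=W&(H>=10)&(H<=25)&(S>70)&(V>70)
q=pts(P,d,m);q=q[q[:,2]>.185]
a=q[:,:2];c=a.mean(0);_,_,vt=np.linalg.svd(a-c);t=(a-c)@vt[0]
print('bar',len(a),np.median(q[:,2]),c,'mid',c+vt[0]*(t.max()+t.min())/2,np.ptp(t),np.degrees(np.arctan2(vt[0][1],vt[0][0])))
W=win(310,380,200,262)
a=pts(P,d,W); b=a[(a[:,2]>.010)&(a[:,2]<.026)]
print('base',len(b),cv2.minAreaRect(b[:,:2].astype(np.float32)*1000),np.median(b[:,2]))
```

```text
blue 78 [195.29487179 245.51282051] [0.502  0.2226 0.0615]
yellow 75 [215.33333333 239.54666667] [0.5181 0.1667 0.0615]
green 63 [175.12698413 251.33333333] [0.4864 0.2783 0.0615]
bar 208 0.2017157621004249 [ 0.54508092 -0.2143211 ] mid [ 0.54607898 -0.21463499] 0.11025197944041222 162.5411920526117
base 1094 ((545.1436767578125, -216.29351806640625), (120.84087371826172, 120.22174835205078), 72.81514739990234) 0.016625088835727553
```

Mast: centre about (0.5465, -0.2145), yaw about -17.3°. Keys: blue (0.503, 0.2237), yellow (0.519, 0.1685), green (0.4875, 0.280). I'll move above blue with the gripper shut.

Call:
{"op": "move_arm", "data": {
  "series": [
    [[0, 0, -0.16, 0.48, -0.53, -0.17, 0], [0, 0, -0.16, 0.48, -0.53, -0.17, 0], [0, 0, 0, 0.48, -0.53, -0.17, 0], [0, 0, 0, 0.48, -0.53, -0.17, 0], [0, 0, 0, 0.48, -0.53, -0.17, 0], [0, 0, 0, 0.48, -0.53, -0.17, 0], [0, 0, 0, 0.48, -0.53, -0.17, 0], [0, 0, 0, 0.48, -0.53, -0.17, 0], [0, 0, 0, 0.48, -0.53, -0.17, 0], [0, 0, 0, 0.48, -0.53, -0.17, 0], [0, 0, 0, 0.48, -0.53, -0.17, 0], [0, 0, 0, 0.48, -0.53, 0, 0], [0, 0, 0, 0, 0, 0, 0]]
  ]
}}

```text
time_s: 2.82
tcp_pos: [0.5139, 0.212, 0.1274]
ee_rot: [[0.004, -0.294, -0.956], [0.006, -0.956, 0.295], [-1.0, -0.007, -0.002]]
wrist_force: [-0.8, 0.6, -0.5]
gripper_width: 0.011
```

Call:
{"op": "move_arm", "data": {
  "series": [
    [[0, 0, 0, -0.18, 0.2, -0.3, 0], [0, 0, 0, 0, 0, 0, 0]]
  ]
}}

```text
time_s: 3.08
tcp_pos: [0.503, 0.2243, 0.1094]
ee_rot: [[0.004, -0.295, -0.955], [0.007, -0.955, 0.295], [-1.0, -0.008, -0.002]]
wrist_force: [0.9, 0.1, 0.4]
gripper_width: 0.004
```

Run:
```python
from h import *
P=viewer.camera_params('wrist');p,d=cap('wrist','w1.png');s=r.sense();print(s['tcp_pos'],s['wrist_force'])
hsv=cv2.cvtColor(p,cv2.COLOR_RGB2HSV);H,S,V=[hsv[...,i].astype(int) for i in range(3)]
for k,lo,hi in [('blue',105,130),('yellow',22,35),('green',50,85)]:
    m=(H>=lo)&(H<=hi)&(S>110)&(V>60)&(d<.4)
    q=pts(P,d,m);
    if len(q): q=q[(q[:,2]>.057)&(q[:,2]<.068)]
    if len(q): print(k,len(q),np.round(np.median(q,0),4),np.round((q.max(0)+q.min(0))/2,4))
```

```text
[0.50404052 0.2247499  0.11054262] [0.1693452  0.45994885 1.01089652]
blue 867 [0.5072 0.2199 0.0631] [0.5051 0.2215 0.0614]
yellow 1477 [0.5204 0.1667 0.0631] [0.5192 0.1663 0.0611]
```

View pics/w1.png

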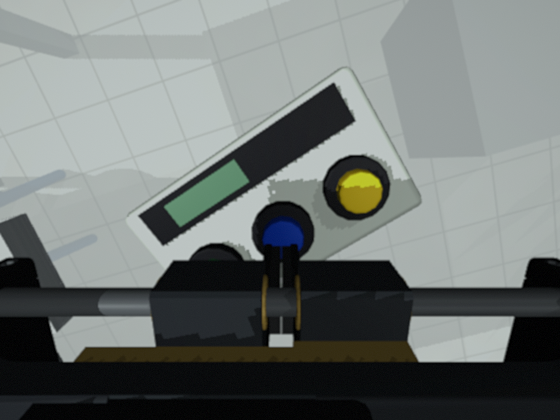

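The shut fingers stand over the blue key at about (283,240). Now I press it.

Call:
{"op": "move_arm", "data": {
  "series": [
    [[0, 0, 0, 0, -0.02, -0.2, 0], [0, 0, 0, 0, 0, -0.2, 0], [0, 0, 0, 0, 0, -0.1, 0]]
  ]
}}

```text
time_s: 3.5
tcp_pos: [0.5047, 0.2246, 0.0805]
ee_rot: [[0.01, -0.294, -0.956], [0.01, -0.956, 0.294], [-1.0, -0.012, -0.006]]
wrist_force: [-1.3, -0.2, 0.9]
gripper_width: 0.006
```

Call:
{"op": "move_arm", "data": {
  "series": [
    [[0, 0, 0, 0, 0, -0.06, 0], [0, 0, 0, 0, 0, -0.06, 0]]
  ]
}}

```text
time_s: 3.75
tcp_pos: [0.5049, 0.2246, 0.0747]
ee_rot: [[0.009, -0.292, -0.956], [0.009, -0.956, 0.292], [-1.0, -0.011, -0.006]]
wrist_force: [-10.4, -0.9, 27.1]
gripper_width: 0.008
```

Blue has bottomed: 27 N at TCP z 0.0747. I'll rise and go to yellow.

Call:
{"op": "move_arm", "data": {
  "series": [
    [[0, 0, 0, 0, 0, 0.25, 0], [0, 0, 0, 0, 0, 0.25, 0], [0, 0, 0, 0.12, -0.47, 0, 0], [0, 0, 0, 0.12, -0.47, 0, 0], [0, 0, 0, 0, 0, 0, 0], [0, 0, 0, 0, 0, 0, 0]]
  ]
}}

```text
time_s: 4.5
tcp_pos: [0.5208, 0.1682, 0.1075]
ee_rot: [[0.013, -0.291, -0.957], [0.011, -0.957, 0.291], [-1.0, -0.015, -0.009]]
wrist_force: [0.1, -0.6, 0.1]
gripper_width: 0.006
```

Call:
{"op": "move_arm", "data": {
  "series": [
    [[0, 0, 0, -0.01, 0, -0.2, 0], [0, 0, 0, 0, 0, -0.2, 0], [0, 0, 0, 0, 0, -0.06, 0], [0, 0, 0, 0, 0, -0.05, 0]]
  ]
}}

```text
time_s: 5.0
tcp_pos: [0.5199, 0.1696, 0.075]
ee_rot: [[0.013, -0.288, -0.957], [0.01, -0.957, 0.288], [-1.0, -0.013, -0.009]]
wrist_force: [-1.0, -1.9, 11.9]
gripper_width: 0.003
```

Call:
{"op": "move_arm", "data": {
  "series": [
    [[0, 0, 0, 0, 0, -0.05, 0]]
  ]
}}

```text
time_s: 5.12
tcp_pos: [0.5201, 0.1697, 0.0746]
ee_rot: [[0.013, -0.287, -0.958], [0.009, -0.958, 0.287], [-1.0, -0.012, -0.01]]
wrist_force: [-10.6, -1.2, 32.0]
gripper_width: 0.004
```

Call:
{"op": "move_arm", "data": {
  "series": [
    [[0, 0, 0, 0, 0, 0.25, 0], [0, 0, 0, 0, 0, 0.3, 0], [0, 0, 0, -0.13, 0.46, 0, 0], [0, 0, 0, -0.13, 0.46, 0, 0], [0, 0, 0, -0.14, 0.46, 0, 0], [0, 0, 0, -0.14, 0.46, 0, 0], [0, 0, 0, 0, 0, 0, 0], [0, 0, 0, 0, 0, 0, 0]]
  ]
}}

```text
time_s: 6.12
tcp_pos: [0.4864, 0.2842, 0.1083]
ee_rot: [[0.014, -0.288, -0.957], [0.012, -0.957, 0.288], [-1.0, -0.016, -0.01]]
wrist_force: [-0.0, -0.1, -0.3]
gripper_width: 0.007
```

Run:
```python
from h import *
P=viewer.camera_params('wrist');p,d=cap('wrist','w2.png');s=r.sense();print(s['tcp_pos'],s['wrist_force'])
```

```text
[0.48652496 0.28409646 0.10833702] [ 0.58459125  0.03661745 -0.386694  ]
```

View pics/w2.png

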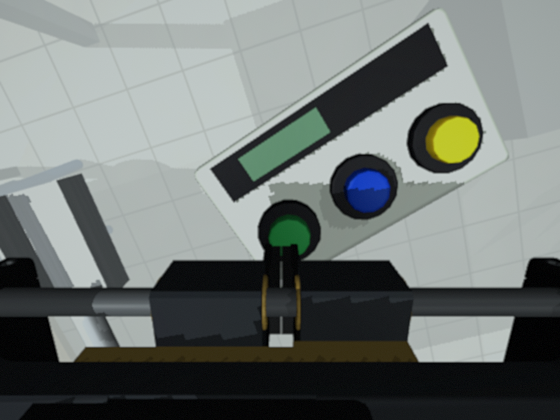

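Blue (367,190) and yellow (455,140) are up again. The fingers are over green at (288,240) and need about 4 mm more toward -y.

Call:
{"op": "move_arm", "data": {
  "series": [
    [[0, 0, 0, 0.01, -0.08, -0.2, 0], [0, 0, 0, 0, 0, -0.2, 0], [0, 0, 0, 0, 0, -0.07, 0], [0, 0, 0, 0, 0, -0.05, 0]]
  ]
}}

```text
time_s: 6.68
tcp_pos: [0.4875, 0.2772, 0.0752]
ee_rot: [[0.014, -0.291, -0.956], [0.012, -0.956, 0.292], [-1.0, -0.016, -0.01]]
wrist_force: [-2.7, 0.8, 6.4]
gripper_width: 0.004
```

Call:
{"op": "move_arm", "data": {
  "series": [
    [[0, 0, 0, 0, 0, -0.05, 0]]
  ]
}}

```text
time_s: 6.8
tcp_pos: [0.4876, 0.2773, 0.0747]
ee_rot: [[0.014, -0.29, -0.957], [0.011, -0.957, 0.29], [-1.0, -0.015, -0.01]]
wrist_force: [-11.4, -2.6, 29.0]
gripper_width: 0.003
```

Green has bottomed too (29 N). I'll rise high and travel to the mast with the gripper open.

Call:
{"op": "move_arm", "data": {
  "series": [
    [[0, 0, 0, 0, 0, 0.3, 0], [0, 0, 0, 0, 0, 0.6, 0], [-0.08, 0.1, -0.05, 0, 0, 0.8, 0.5], [0, 0, 0, 0.1, -0.7, 0.6, 1], [0, 0, 0, 0.1, -0.7, 0.6, 1], [0, 0, 0, 0.1, -0.7, 0.3, 1], [0, 0, 0, 0.1, -0.7, 0, 1], [0, 0, 0, 0.1, -0.7, 0, 1], [0, 0, 0, 0.1, -0.7, 0, 1], [0, 0, 0, 0.1, -0.7, 0, 1], [0, 0, 0, 0.1, -0.7, 0, 1], [0, 0, 0, 0.1, -0.7, 0, 1], [0, 0, 0, 0.1, -0.7, 0, 1], [0, 0, 0, 0, 0, 0, 1], [0, 0, 0, 0, 0, 0, 1]]
  ]
}}

```text
time_s: 8.68
tcp_pos: [0.5476, -0.1572, 0.2715]
ee_rot: [[0.004, -0.295, -0.955], [-0.001, -0.955, 0.295], [-1.0, -0.0, -0.004]]
wrist_force: [0.9, 0.1, -0.8]
gripper_width: 0.996
```

Run:
```python
from h import *
P=viewer.camera_params('wrist');p,d=cap('wrist','w3.png');s=r.sense();print(s['tcp_pos'],s['ee_rot'],s['wrist_force'],s['joints'])
np.savez('pics/w3.npz',p=p,d=d,K=P['mtx'],T=P['pose'])
```

```text
[ 0.54759075 -0.156969    0.27148859] [[ 4.17043898e-03 -2.94657972e-01 -9.55593683e-01]
 [-1.24758605e-03 -9.55602783e-01  2.94655333e-01]
 [-9.99990525e-01 -3.66567364e-05 -4.35289427e-03]] [0.23678686 0.52822923 0.32151665] [  0.33477794  15.37289062  -4.91359146   0.0778162  -69.47500758
  72.50105652]
```

View pics/w3.png

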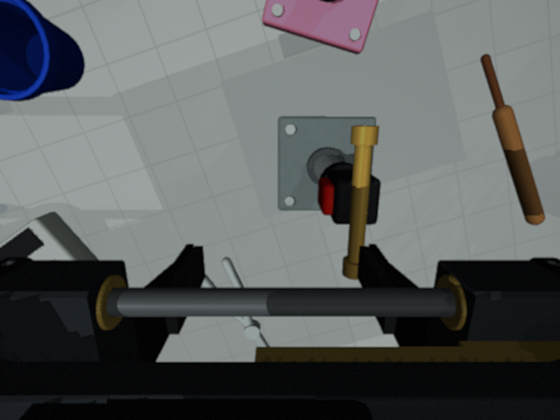

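The wrist view shows the grey-base mast at (328,165), the bar from (365,130) to (352,272), and the red catch on its left (+y) at (326,197). I'll measure it.

Run:
```python
from h import *
z=np.load('pics/w3.npz');p,d=z['p'],z['d'];P=dict(mtx=z['K'],pose=z['T'])
hsv=cv2.cvtColor(p,cv2.COLOR_RGB2HSV);H,S,V=[hsv[...,i].astype(int) for i in range(3)]
W=np.zeros(H.shape,bool);W[100:260,260:400]=1
m=W&(H>=10)&(H<=28)&(S>100)&(V>80)
q=pts(P,d,m);q=q[q[:,2]>.185];a=q[:,:2];c=a.mean(0);_,_,vt=np.linalg.svd(a-c);print('bar',c,np.median(q[:,2]),np.degrees(np.arctan(vt[0][1]/vt[0][0])))
b=pts(P,d,W);b=b[(b[:,2]>.012)&(b[:,2]<.025)];print(cv2.minAreaRect(b[:,:2].astype(np.float32)*1000))
m=W&((H<8)|(H>172))&(S>150)&(V>60)
q=pts(P,d,m);R=np.array([[.955,-.296],[.296,.955]]);
M=np.array([.5465,-.2145]);X=np.array([.955,-.297]);Y=np.array([.297,.955])
print('red y',np.percentile((q[:,:2]-M)@Y,[2,50,98]),'x',np.percentile((q[:,:2]-M)@X,[2,50,98]),'z',np.percentile(q[:,2],[2,98]))
print('bar off y',np.median((a-M)@Y), 'base off',)
b=pts(P,d,W&(V<60));b=b[(b[:,2]>.18)&(b[:,2]<.2)];print('head y',np.percentile((b[:,:2]-M)@Y,[2,98]),'x',np.percentile((b[:,:2]-M)@X,[2,98]),len(b))
```

```text
bar [ 0.57130521 -0.22372928] 0.20446893304574654 -14.847500891088465
((547.135498046875, -217.31491088867188), (119.52682495117188, 118.33258819580078), 72.69337463378906)
red y [0.01488173 0.01839401 0.02206569] x [-0.00796374  0.00312852  0.01312505] z [0.18637902 0.18969871]
bar off y -0.0018459409608968227 base off
head y [-0.01716096  0.02274974] x [-0.01400186  0.01938515] 1424
```

Call:
{"op": "move_arm", "data": {
  "series": [
    [[0, 0, 0, 0, -0.5, 0, 1], [0, 0, 0, 0, -0.45, 0, 1], [0, 0, 0, 0, 0, 0, 1], [0, 0, 0, 0, 0, 0, 1]]
  ]
}}

```text
time_s: 9.22
tcp_pos: [0.548, -0.2103, 0.2719]
ee_rot: [[0.005, -0.287, -0.958], [-0.001, -0.958, 0.287], [-1.0, -0.001, -0.005]]
wrist_force: [0.8, -0.1, 0.8]
gripper_width: 0.998
```

Call:
{"op": "move_arm", "data": {
  "series": [
    [[0, 0, -0.07, 0, -0.07, -0.4, 1], [0, 0, 0, 0, 0, -0.4, 1], [0, 0, 0, 0, 0, -0.4, 1], [0, 0, 0, 0, 0, -0.3, 1], [0, 0, 0, 0, 0, 0, 1]]
  ]
}}

```text
time_s: 9.85
tcp_pos: [0.5489, -0.2082, 0.1811]
ee_rot: [[0.008, -0.289, -0.957], [-0.0, -0.957, 0.289], [-1.0, -0.002, -0.008]]
wrist_force: [0.8, 0.4, 0.5]
gripper_width: 0.997
```

Run:
```python
from h import *
cap('scene','s4.png');p,d=cap('wrist','w4.png')
a=cv2.imread('pics/s4.png')[100:220,190:310];cv2.imwrite('pics/c4.png',cv2.hconcat([cv2.resize(a,(380,380)),cv2.resize(cv2.imread('pics/w4.png')[120:400],(420,380))]))
print(r.sense()['wrist_force'],r.sense()['tcp_pos'])
```

```text
[-0.15842527  0.13503476  0.0314407 ] [ 0.5501224  -0.20879213  0.1830715 ]
```

View pics/c4.png

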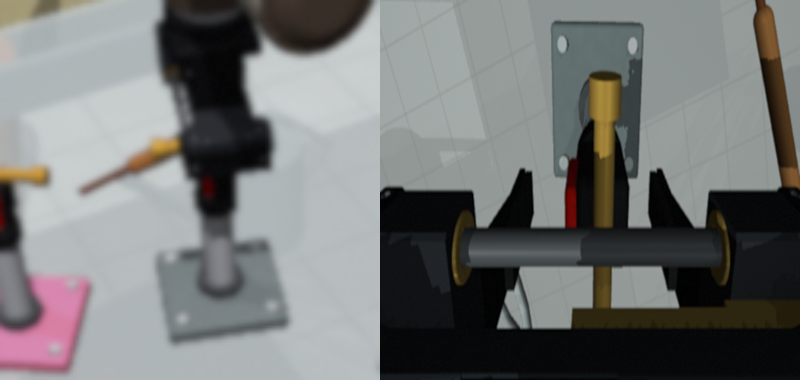

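The head sits between the fingers. I'll centre about 6 mm toward -y, lower 11 mm and then close.

Call:
{"op": "move_arm", "data": {
  "series": [
    [[0, 0, 0, -0.04, -0.1, -0.15, 1], [0, 0, 0, 0, 0, 0, 1], [0, 0, 0, 0, 0, 0, 1]]
  ]
}}

```text
time_s: 10.32
tcp_pos: [0.5487, -0.2151, 0.1758]
ee_rot: [[0.016, -0.288, -0.957], [-0.002, -0.958, 0.288], [-1.0, -0.003, -0.016]]
wrist_force: [-0.2, 0.0, 0.8]
gripper_width: 0.996
```

Call:
{"op": "move_arm", "data": {
  "series": [
    [[0, 0.11, -0.05, -0.02, 0, -0.08, 1], [0, 0, 0, 0, 0, 0, 0.7], [0, 0, 0, 0, 0, 0, 0.5], [0, 0, 0, 0, 0, 0, 0], [0, 0, 0, 0, 0, 0, 0], [0, 0, 0, 0, 0, 0, 0], [0, 0, 0, 0, 0, 0, 0], [0, 0, 0, 0, 0, 0, 0]]
  ]
}}

```text
time_s: 11.32
tcp_pos: [0.5478, -0.2148, 0.171]
ee_rot: [[0.001, -0.296, -0.955], [-0.002, -0.955, 0.296], [-1.0, 0.001, -0.002]]
wrist_force: [-0.6, 0.4, -0.3]
gripper_width: 0.412
```

The opening is 0.412 × 87 = 35.9 mm, so the catch is fully squeezed, and there is almost no side force. Now I pull up slowly.

Call:
{"op": "move_arm", "data": {
  "series": [
    [[0, 0, 0, 0, 0, 0.08, 0], [0, 0, 0, 0, 0, 0.12, 0], [0, 0, 0, 0, 0, 0.15, 0], [0, 0, 0, 0, 0, 0.15, 0], [0, 0, 0, 0, 0, 0.15, 0]]
  ]
}}

```text
time_s: 11.95
tcp_pos: [0.5477, -0.2149, 0.2104]
ee_rot: [[0.0, -0.297, -0.955], [-0.001, -0.955, 0.297], [-1.0, 0.001, -0.0]]
wrist_force: [1.6, -0.8, -4.0]
gripper_width: 0.404
```

Call:
{"op": "move_arm", "data": {
  "series": [
    [[0, 0, 0, 0, 0, 0.15, 0], [0, 0, 0, 0, 0, 0.15, 0], [0, 0, 0, 0, 0, 0.15, 0], [0, 0, 0, 0, 0, 0.15, 0], [0, 0, 0, 0, 0, 0.15, 0], [0, 0, 0, 0, 0, 0.12, 0], [0, 0, 0, 0, 0, 0, 0]]
  ]
}}

```text
time_s: 12.82
tcp_pos: [0.5477, -0.2149, 0.2675]
ee_rot: [[0.002, -0.296, -0.955], [-0.001, -0.955, 0.296], [-1.0, 0.001, -0.002]]
wrist_force: [1.3, -1.1, -4.2]
gripper_width: 0.412
```

Up 96.5 mm at 4 N, with no slip. Another 13.5 mm to the second stop.

Call:
{"op": "move_arm", "data": {
  "series": [
    [[0, 0, 0, 0, 0, 0.1, 0], [0, 0, 0, 0, 0, 0.07, 0], [0, 0, 0, 0, 0, 0.03, 0]]
  ]
}}

```text
time_s: 13.2
tcp_pos: [0.5477, -0.2149, 0.2795]
ee_rot: [[0.001, -0.297, -0.955], [-0.001, -0.955, 0.297], [-1.0, 0.001, -0.001]]
wrist_force: [2.1, -1.0, -5.1]
gripper_width: 0.41
```

Call:
{"op": "move_arm", "data": {
  "series": [
    [[0, 0, 0, 0, 0, 0.04, 0]]
  ]
}}

```text
time_s: 13.32
tcp_pos: [0.5477, -0.2148, 0.2811]
ee_rot: [[0.001, -0.297, -0.955], [-0.0, -0.955, 0.297], [-1.0, 0.0, -0.001]]
wrist_force: [3.3, -3.7, -12.7]
gripper_width: 0.41
```

The stop is reached: 110 mm up, with the force rising to 12.7 N. I'll settle with a light pull and check.

Call:
{"op": "move_arm", "data": {
  "series": [
    [[0, 0, 0, 0, 0, 0.03, 0], [0, 0, 0, 0, 0, 0.03, 0]]
  ]
}}

```text
time_s: 13.58
tcp_pos: [0.5477, -0.2148, 0.2811]
ee_rot: [[-0.002, -0.297, -0.955], [0.001, -0.955, 0.297], [-1.0, -0.0, 0.002]]
wrist_force: [3.4, -2.9, -11.8]
gripper_width: 0.404
```

Run:
```python
from h import *
cap('scene','s5.png');cap('top','t5.png');cap('wrist','w5.png')
a=cv2.imread('pics/s5.png');cv2.imwrite('pics/c5.png',cv2.hconcat([cv2.resize(a[90:220,190:320],(400,400)),cv2.resize(cv2.imread('pics/t5.png'),(400,400))]))
s=r.sense();print(s['wrist_force'],s['tcp_pos'],s['gripper_width'],s['time_s'])
```

```text
[  4.3985633   -3.33223765 -12.73174017] [ 0.54774491 -0.21482137  0.28109443] 0.4066985321548459 13.725
```

View pics/c5.png

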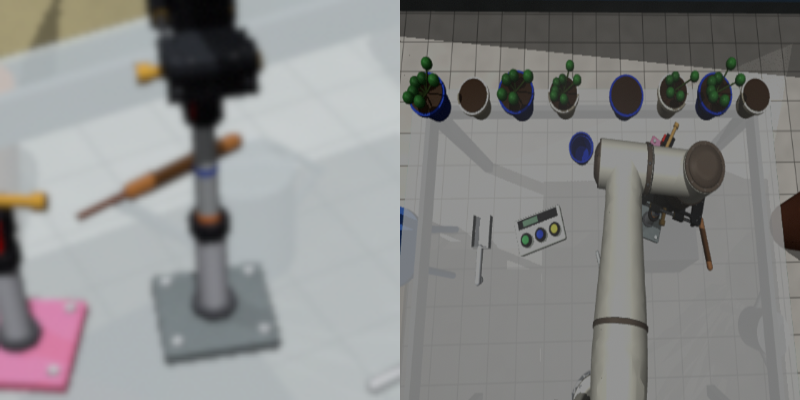

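Both the cobalt band (205,170) and the orange band (208,217) are out, and the visible loose items look unmoved. I'm handing the job in.

Run:
```python
from h import *
print(r.finish_job())
```

```text
the job is handed in; nothing more can be done
None
```

I pressed blue, yellow and green in that order, then raised the mast head to its second stop with the catch squeezed. I handed in at about 13.7 s while still holding it there.

- **Keys:** each key bottomed at TCP z ≈ 0.0747 m with 27–32 N on the wrist. That is more than the 5 N needed, but under the force limits. I then lifted clear each time. A wrist picture showed blue and yellow back up. Green was let up the same way, and the last overhead picture showed nothing odd, but I took no close-up of it.
- **Mast:** the gripper closed to about 36 mm, which means the catch is fully in. The head rose 110 mm with about 4 N of pull, and the force then went up to about 12 N at the rigid stop. Both the cobalt and orange bands show on the inner tube.
- **Other items:** the root pick, scoop and pot look unmoved, and so does the pink mast. The pliers were mostly hidden behind the arm in the last overhead picture, and I did not measure them again.

No check failed.

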